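Hold a gauge plate flush on a sprung tilted table

TASK

Pick up the steel gauge plate by its black grip bar, tilt it to match the sloped yellow face of the sprung table, and hold it flush on that face, centred and with its long edges in line with the face's long edges. Press gently so that the table sinks to about the middle of its 14 mm spring travel, never to the bottom stop, and finish there with the plate still gripped and pressed flush; do not let go. Leave the two cups, the tape roll and the two wooden blocks where they are.

Things in the scene. Friction and masses are not known exactly. Their poses are not given: they have to be found in the camera images.
- plate: loose gauge plate, about 0.22 kg: a light-grey steel plate 90 (x) x 60 (y) x 6 (z) mm with a black plastic grip bar standing on its middle, 56 mm long (x), 14 mm thick (y), from 6 to 46 mm above the underside. Origin: centre of the underside (the ground face); z points up out of the plate through the bar. It starts flat on the bench. Grasp across the bar's 14 mm
- grip (a point): the point to grip on the bar, 34 mm above the centre of the plate's underside, axes as the plate's
- stand: blue base of the sprung table, 130 x 110 x 12 mm, bolted to the bench; origin at the centre of its underside; its x axis points the way the yellow face rises. (Mind the desk lamp: its arm and head hang 0.4 to 0.7 m above the bench's front left, x about 0.25 to 0.45, y from 0.3 leftward; with the hand coming from the left, draw the arm in to about 0.33 m from the base axis and swing to the front)
- face (a point): centre of the upper side of the sloped yellow table, a bare flat face 110 mm along x by 80 mm along y, about 96 mm above the bench when not pressed; z is its outward normal, x points up the slope, y is level. The slope is locked somewhere between 9 and 24 degrees; it rises towards the robot, looking up and away from it. Two side cheeks just outside its long edges stay below the face
- carriage (a joint): how far the table with its sloped face has sunk straight down (m): 0 at rest, 0.014 at the bottom stop. It starts to sink at about 3 N of downward push and then takes 0.8 N for each mm (about 8.5 N at half travel); it springs back up
- clear_cup: bystander: clear plastic cup, 93 mm wide, 63 mm high; origin at the centre of its underside
- steel_cup: bystander: steel cup, 75 mm wide, 107 mm high; origin at the centre of its underside
- tape_roll: bystander: roll of brown tape lying flat, 62 mm wide, 19 mm high; origin at the centre of its underside
- oak_block: bystander: wooden block 45 x 85 x 36 mm; origin at the centre of its underside
- shim_block: bystander: wooden block 28 x 75 x 42 mm; origin at the centre of its underside
There are look-alikes about, which are no part of the job. Of the things that look like the plate, take the one that is farthest from the robot's base at the start.

How it is judged (in metres and radians):
On the way:
1. the plate is lifted off the bench in the gripper (height (world z) of plate above 0.04 m and contact force between the fingers and plate above 1 N and contact force between plate and stand below 0.1 N), for 0.1 s.
At the end, for the whole second after the job is handed in: Bar still gripped (TCP within 28 mm of the grip point); plate underside on the yellow face within 2 mm and 0.035 rad, centred within 12 mm along each edge, turned within 0.14 rad; pressing with over 3 N, table sunk 3 to 11 mm; at rest (angle between the z axis of plate and the z axis of face, either way round below 0.035 rad and angle between the x axis of plate and the x axis of face, either way round below 0.14 rad and x of plate in the frame of face between -0.012 and 0.012 m and y of plate in the frame of face between -0.012 and 0.012 m and z of plate in the frame of face between -0.002 and 0.002 m and value of joint carriage between 0.003 and 0.011 m and contact force between plate and stand above 3 N and contact force between the fingers and plate above 1 N and distance between the grasp point and grip below 0.028 m and linear speed of plate below 0.02 m/s); the arm keeps its last pose, push and grip.
It fails at once if the plate is pressed or knocked on the table harder than 25 N (contact force between plate and stand above 25 N).
It fails at once if the table is driven to its bottom stop (value of joint carriage above 0.0135 m).
It fails at once if a bystander (cup, tape roll, wooden block) is moved more than 30 mm (distance of any of clear_cup, steel_cup, tape_roll, oak_block, shim_block from where it was at the start of the episode above 0.03 m).
It also fails if it takes over 45 s, if anything falls off the work surface, if the arm or the gripper's body presses on something with over 40 N, if the wrist force passes 120 N, or if a joint passes its speed limit or range.

ROBOT

A 6-joint arm with a two-finger parallel gripper is mounted at the origin on a cart in front of the work surface, level with it; the furniture and walls round the work are solid. World frame = base frame: x ahead of the robot, y to its left, z up, the work surface at z = 0. Lengths are in mm, angles in rad, forces in N, time in s.
With the tool pointing down it reaches from about 350 to 875 mm from the base axis. Payload 4.2 kg.
Tool frame: the origin (TCP) lies between the finger pads, 19 mm behind the fingertips; this is the grasp point; z points along the fingers, y is the line along which they close (so a half turn about z gives the same grasp; the last joint's range is limited). The gripper opens to 85 mm and grips with 20 to 120 N. Pads are 22 mm wide; open, the fingers measure 114 mm over their backs; the gripper's body (76 mm by 85 mm) begins 54 mm behind the grasp point. The pads swing forward as they close: fully open they stand 13 mm farther back than shut.
Start: joints at [-1.088, 0.385, 0.008, 0, -1.194, -0.259], TCP at [138.728, -609.388, 250.012] pointing down, gripper open.
Joint ranges: [-3.14, 3.14], [-1.21, 2.06], [-1.07, 1.41], [-3.16, 2.05], [-2.99, -0.16], [-3.1, 3.1]. Speed limits (rad/s): [2.79, 2.79, 3.14, 3.14, 3.14, 3.14].

INTERFACE

Orientations are given as a unit quaternion [x, y, z, w].
In Python, from bench import arm gives the robot as it stands. The module is installed in compiled form; this text tells all that it offers.
- The arm moves only by the shell command python3 -m handwheel 'ROWS' [OPENING]. ROWS is JSON, a list of rows, each an object of numbers: "x", "y", "z": the shift along the world's x, y, z each as a share of 20 cm, from -1 to 1; "ax", "ay", "az": the turn, a rotation vector about the world's x, y, z each as a share of 90 degrees, from -1 to 1. In form: [{"x": .., "y": .., "z": .., "ax": .., "ay": .., "az": ..}, ...]. A call has exactly 8 rows; each row shifts and turns the commanded pose from where the row before left it; what a row does not reach is not made up. A row lasts 1/10 s, in which the tool goes at most 50 mm and 8.59 degrees, less where a joint would pass 70% of its speed; a pose out of reach is approached as far as the arm can. A call with a number of a shift or a turn outside -1 to 1 is refused whole. A call with a gripper value outside its range is refused whole. OPENING is the opening, from -1 (shut) to 1 (fully open), set as the call begins (- or left out, the last holds). The fingers move at their own pace and stop on an object; the grip force is fixed at half the most. Time passes only in rows, so rows that do not move let the fingers close, or fill a call up. It gives the time, the measured TCP pose, the force, the opening and the grip force at its end, in the units of the state.
- arm.read_state(): the state, without advancing time (a new reading comes with each control period).
- arm.get_image(name): name is "scene" or "top" or "wrist"; returns the picture (400x640x3 uint8, red, green, blue); there is no depth.
- arm.camera_params(name): a dict with "K" (3x3 intrinsics, pixels), "k1" (the pictures are not rectified: a ray, as slopes to the right and down, at radius r is drawn at 1 + k1 r^2 times it, then the intrinsics apply), "position" and "orientation" of the camera in the world. Camera axes: x right, y down, z forward; pixel columns grow to the right and rows downward; lengths in mm; the calibration is good to about 2 mm. A picture is of the moment at which its call begins: read the wrist's pose just before it. camera_params takes no time and is no camera call; for the wrist camera it gives the pose at the moment of the call.
- arm.job_done(): hands the job in; it is judged then, once.
The state is a dict: "clock": time; "joints": joint angles; "joint_vel": joint speeds; "joint_efforts": joint torques, N m; "position": TCP position; "ee_rot": TCP orientation; "contact_force": force on the tool from outside, world axes, zero at the start; "wrist_torque": the same for the moment, N m; "gripper_width": finger opening in mm; "grasp_force": force on a finger pad.
Only numpy, scipy, OpenCV 4.12 (cv2) and the standard library are available. Lean on these libraries where they do the work, as an engineer would, in place of code of your own. Each camera call takes 0.05 s, during which the arm holds its last target. There are 200 camera calls.

## Working session

There is one attempt and no reset: what is moved stays moved. The work goes in short steps, Python scripts to look and compute and a shell command to move; the robot and the scene stay as the last step left them, time stands still between calls to the robot, and variables do not carry over. Pictures are saved under pics/ and viewed, at most 10 in all, crops included, and the job is handed in when it is done.

```bash
mkdir -p pics; ls; python3 - <<'E'
from bench import arm
import cv2,json
for n in("scene","top"):
    p=arm.camera_params(n);print(n,p)
    cv2.imwrite(f"pics/{n}0.png",arm.get_image(n)[:,:,::-1])
s=arm.read_state();print(s)
E
```

```text
pics
scene {'K': array([[502.12377581,   0.        , 320.9869587 ],
       [  0.        , 502.12377581, 194.00150612],
       [  0.        ,   0.        ,   1.        ]]), 'k1': -0.03132916483780298, 'position': array([677.65769806, 947.79373222, 923.89650049]), 'orientation': array([ 0.06737993,  0.89833146, -0.43269254, -0.03518098])}
top {'K': array([[375.86768255,   0.        , 317.31460046],
       [  0.        , 375.86768255, 200.86839762],
       [  0.        ,   0.        ,   1.        ]]), 'k1': -0.04076382429720005, 'position': array([ 379.80324231, -104.05941331, 1074.35551261]), 'orientation': array([-0.70422378,  0.70533412, -0.05129994,  0.06277713])}
{'clock': 0.1, 'joints': array([-1.08840184e+00,  3.85525743e-01,  6.79110141e-03, -3.93567293e-04,
       -1.19398938e+00, -2.58584671e-01]), 'joint_vel': array([-0.00102002, -0.00131216,  0.00457062,  0.00261556, -0.00023556,
       -0.00045375]), 'joint_efforts': array([-1.09729677e-03, -3.93317628e+01,  1.88930207e+01,  4.19787973e+00,
       -2.54356099e-03,  9.51826649e-06]), 'position': array([ 138.61847189, -608.96114618,  249.02045161]), 'ee_rot': array([-1.11599312e-01,  9.93752802e-01,  9.64678202e-04, -1.78484690e-04]), 'contact_force': array([-0.27844274, -0.42772481,  0.47967492]), 'wrist_torque': array([-0.0275783 , -0.02735118,  0.02790354]), 'grasp_force': 0.0, 'gripper_width': 85.41508040885047}
```

View pics/scene0.png

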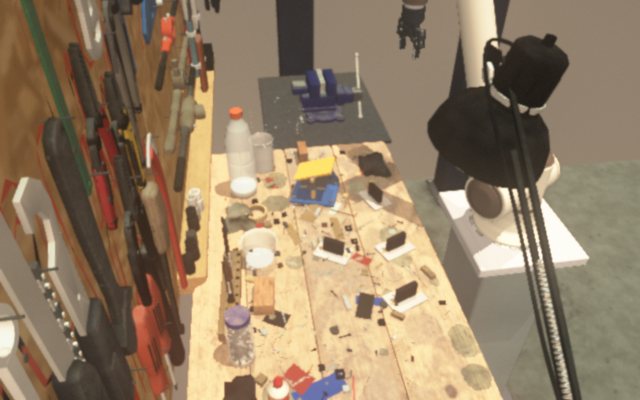

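View pics/top0.png

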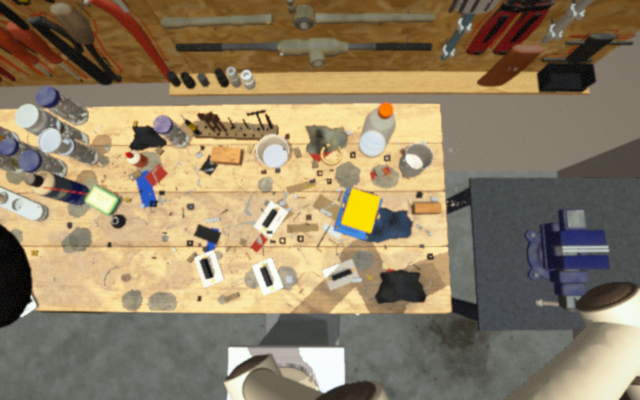

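The top view shows white plates with a black bar at (207,268), (267,275), (342,275) and (270,217). There is also a dark item at (207,235). The yellow face is at (360,212). Next I'll measure these.

```bash
cat > h.py <<'E'
import numpy as np,cv2
from scipy.spatial.transform import Rotation as R
def ray(p,uv):
    K=p["K"];d=np.array([(uv[0]-K[0,2])/K[0,0],(uv[1]-K[1,2])/K[1,1]])
    s=d.copy()
    for _ in range(10): s=d/(1+p["k1"]*(s@s))
    v=R.from_quat(p["orientation"]).apply([s[0],s[1],1]);return np.array(p["position"]),v/np.linalg.norm(v)
def onz(p,uv,z):
    o,v=ray(p,uv);return o+v*(z-o[2])/v[2]
def tri(pa,a,pb,b):
    o1,v1=ray(pa,a);o2,v2=ray(pb,b)
    t=np.linalg.lstsq(np.c_[v1,-v2],o2-o1,rcond=None)[0]
    x,y=o1+v1*t[0],o2+v2*t[1];return (x+y)/2,np.linalg.norm(x-y)
def proj(p,X):
    c=R.from_quat(p["orientation"]).inv().apply(np.array(X)-p["position"]);s=c[:2]/c[2];s=s*(1+p["k1"]*(s@s))
    return s*np.diag(p["K"])[:2]+p["K"][:2,2]
E
python3 - <<'E'
from h import *
from bench import arm
T=arm.camera_params("top");S=arm.camera_params("scene")
it=cv2.imread("pics/top0.png");isc=cv2.imread("pics/scene0.png")
g=it.max(axis=2)
for c in[(207,268),(267,275),(342,275),(270,217),(207,235)]:
    m=np.zeros_like(g);x,y=c;m[y-13:y+14,x-15:x+16]=(g[y-13:y+14,x-15:x+16]<75)*255
    n,l,st,ce=cv2.connectedComponentsWithStats(m);k=1+np.argmax(st[1:,4])
    pts=np.argwhere(l==k)[:,::-1].astype(np.float32);r=cv2.minAreaRect(pts)
    b=cv2.boxPoints(r);q=np.array([onz(T,u,46)[:2] for u in b]);e=[q[1]-q[0],q[2]-q[1]];L=[np.linalg.norm(i) for i in e]
    lo=e[int(np.argmax(L))];P=q.mean(0)
    print(c,st[k,4],P.round(),"dist",np.hypot(*P).round(),"L",np.round(L),"yaw",np.degrees(np.arctan2(lo[1],lo[0])).round(1))
Q={}
for n,im in(("top",it),("scene",isc)):
    h=cv2.cvtColor(im,cv2.COLOR_BGR2HSV);m=cv2.inRange(h,(20,180,120),(33,255,255))
    if n=="top":m[:150]=0
    cs=cv2.findContours(m,0,1)[0]
    if n=="scene":
        cs=[c for c in cs if 290<c[:,0,0].mean()<340 and 150<c[:,0,1].mean()<200]
    c=max(cs,key=cv2.contourArea);hl=cv2.convexHull(c)
    a=cv2.approxPolyN(hl,4).reshape(-1,2) if hasattr(cv2,"approxPolyN") else cv2.approxPolyDP(hl,4,True).reshape(-1,2)
    print(n,cv2.contourArea(c),a.tolist());Q[n]=a
crop=cv2.resize(it[180:300,180:430],(800,384),interpolation=3);cv2.imwrite("pics/c1.png",crop)
crop=cv2.resize(isc[140:330,270:450],(568,600),interpolation=3);cv2.imwrite("pics/c2.png",crop)
E
```

```text
(207, 268) 121 [363. 215.] dist 422.0 L [17. 51.] yaw -159.0
(267, 275) 82 [342.  51.] dist 346.0 L [12. 47.] yaw -156.1
(342, 275) 74 [ 348. -151.] dist 379.0 L [49. 10.] yaw -68.6
(270, 217) 78 [500.  45.] dist 502.0 L [48. 12.] yaw -32.8
(207, 235) 238 [456. 217.] dist 505.0 L [30. 64.] yaw -109.2
top 1054.5 [[381, 196], [370, 233], [341, 222], [352, 188]]Traceback (most recent call last):
  File "<stdin>", line 20, in <module>
ValueError: max() iterable argument is empty
```

```bash
python3 - <<'E'
from h import *
from bench import arm
T=arm.camera_params("top");S=arm.camera_params("scene")
it=cv2.imread("pics/top0.png");isc=cv2.imread("pics/scene0.png")
h=cv2.cvtColor(isc,cv2.COLOR_BGR2HSV);print(h[172,318],h[165,315])
m=cv2.inRange(h,(18,150,120),(35,255,255));m[:145]=0;m[195:]=0;m[:,:285]=0;m[:,345:]=0
c=max(cv2.findContours(m,0,1)[0],key=cv2.contourArea)
print(cv2.contourArea(c),cv2.approxPolyN(cv2.convexHull(c),4).reshape(-1,2).tolist())
a=cv2.resize(it[180:300,180:400],(700,382),interpolation=3)
b=cv2.resize(isc[150:200,280:350],(308,220),interpolation=3);d=cv2.resize(isc[220:320,310:430],(264,220),interpolation=3)
o=np.zeros((602,700,3),np.uint8);o[:382]=a;o[382:,:308]=b;o[382:,320:584]=d;cv2.imwrite("pics/c2.png",o)
E
```

```text
[ 25 146 254] [ 25 147 254]
21.0 [[330, 173], [315, 176], [312, 175], [331, 170]]
```

```bash
python3 -c "
import cv2;a=cv2.imread('pics/c2.png');cv2.imwrite('pics/c3.png',a[:600])"
```

```text
(no output)
```

View pics/c3.png

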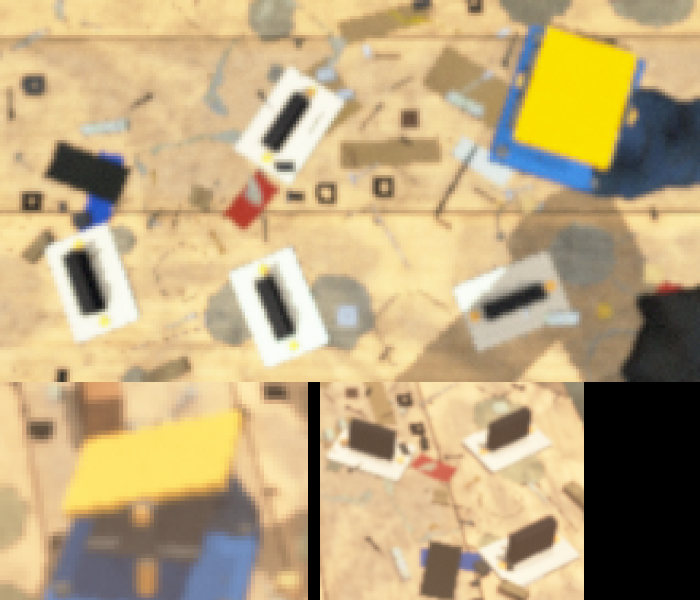

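The crop shows four plates with bars. The dark item at (207,235) is a flat black sheet with no bar. I choose the plate at (270,217), about 500 mm out and the farthest. Next is the yellow face's slope.

```bash
python3 - <<'E'
from h import *
from bench import arm
T=arm.camera_params("top");S=arm.camera_params("scene")
it=cv2.imread("pics/top0.png");isc=cv2.imread("pics/scene0.png")
def corners(im,win,lo,hi):
    x0,x1,y0,y1=win;b=cv2.resize(im[y0:y1,x0:x1],None,fx=4,fy=4,interpolation=cv2.INTER_CUBIC)
    m=cv2.inRange(cv2.cvtColor(b,cv2.COLOR_BGR2HSV),lo,hi);m=cv2.morphologyEx(m,cv2.MORPH_OPEN,np.ones((9,9)))
    c=max(cv2.findContours(m,0,1)[0],key=cv2.contourArea)
    q=cv2.approxPolyN(cv2.convexHull(c),4).reshape(-1,2)
    return (q-1.5)/4+[x0,y0],cv2.contourArea(c)/16
def order(q,p):
    w=np.array([onz(p,u,96)[:2] for u in q]);a=np.arctan2(*(w-w.mean(0)).T[::-1]);return q[np.argsort(a)]
a,A=corners(it,(325,400,175,245),(22,190,120),(33,255,255))
b,B=corners(isc,(280,350,145,200),(22,125,200),(28,255,255))
a,b=order(a,T),order(b,S);print(a.round(1).tolist(),b.round(1).tolist(),A,B)
best=None
for k in range(4):
    r=[tri(T,u,S,v) for u,v in zip(a,np.roll(b,k,0))];e=sum(x[1] for x in r)
    if best is None or e<best[0]:best=(e,r)
P=np.array([x[0] for x in best[1]]);print(P.round(1),[round(x[1],1) for x in best[1]])
C=P.mean(0);u,s,v=np.linalg.svd(P-C);n=v[2]*np.sign(v[2][2])
print("C",C,"n",n,"tilt",np.degrees(np.arccos(n[2])),"down dir az",np.degrees(np.arctan2(n[1],n[0])))
for i in range(4):e=P[(i+1)%4]-P[i];print(np.linalg.norm(e).round(1),np.degrees(np.arctan2(e[1],e[0])).round(1),e[2].round(1))
q,A=corners(it,(250,292,195,240),(0,0,215),(180,60,255));w=np.array([onz(T,u,6) for u in q]);print("plate",w.mean(0),A)
for i in range(4):e=w[(i+1)%4]-w[i];print(np.linalg.norm(e).round(1),np.degrees(np.arctan2(e[1],e[0])).round(1))
E
```

```text
[[371.1, 233.6], [379.6, 195.9], [351.9, 188.1], [340.4, 222.6]] [[336.9, 155.6], [299.6, 162.4], [293.6, 178.9], [329.6, 172.1]] 1088.875 513.375
[[ 449.6 -225.2  113.9]
 [ 553.6 -254.6   80.5]
 [ 577.6 -181.4   76.5]
 [ 480.7 -147.8  113.9]] [np.float64(3.5), np.float64(2.4), np.float64(1.3), np.float64(2.2)]
C [ 515.38363804 -202.25354619   96.22220723] n [ 0.3057366  -0.08823286  0.94801904] tilt 18.554926565158237 down dir az -16.097668671960164
113.2 -15.8 -33.4
77.2 71.9 -4.0
109.2 160.9 37.4
83.4 -111.9 0.0
plate [499.41486398  29.43817801   6.        ] 213.0625
72.7 148.0
29.3 73.0
80.6 -31.9
28.5 -122.5
```

The face centre is about (515,-202,96), tilted about 18.5°, with its downhill azimuth about -18°. The plate is at about (500,43) with the bar at about -33°. I'll move above the plate, turning +134° to keep the last joint in range.

```bash
R='{"x":0.113,"y":0.204,"z":-0.005,"ax":0,"ay":0,"az":0.093}'; python3 -m handwheel '[{"x":0.113,"y":0.204,"z":0,"ax":0,"ay":0,"az":0.093},{"x":0.113,"y":0.204,"z":0,"ax":0,"ay":0,"az":0.093},{"x":0.113,"y":0.204,"z":0,"ax":0,"ay":0,"az":0.093},{"x":0.113,"y":0.204,"z":0,"ax":0,"ay":0,"az":0.093},{"x":0.113,"y":0.204,"z":0,"ax":0,"ay":0,"az":0.093},{"x":0.113,"y":0.204,"z":0,"ax":0,"ay":0,"az":0.093},{"x":0.113,"y":0.204,"z":0,"ax":0,"ay":0,"az":0.093},{"x":0.113,"y":0.204,"z":0,"ax":0,"ay":0,"az":0.093}]'
```

```text
clock: 0.9
position: [319.8, -281.2, 249.9]
ee_rot: [-0.644, 0.765, 0.0, 0.0]
contact_force: [0.5, -0.3, 0.7]
gripper_width: 85.0
grasp_force: 0.0
```

```bash
python3 -m handwheel '[{"x":0.113,"y":0.204,"z":0,"ax":0,"ay":0,"az":0.093},{"x":0.113,"y":0.204,"z":0,"ax":0,"ay":0,"az":0.093},{"x":0.113,"y":0.204,"z":0,"ax":0,"ay":0,"az":0.093},{"x":0.113,"y":0.204,"z":0,"ax":0,"ay":0,"az":0.093},{"x":0.113,"y":0.204,"z":0,"ax":0,"ay":0,"az":0.093},{"x":0.113,"y":0.204,"z":0,"ax":0,"ay":0,"az":0.093},{"x":0.113,"y":0.204,"z":0,"ax":0,"ay":0,"az":0.093},{"x":0.113,"y":0.204,"z":0,"ax":0,"ay":0,"az":0.093}]'
cat > look.py <<'E'
import sys
from h import *
from bench import arm
s=arm.read_state();print(s["clock"],s["position"].round(1),s["joints"].round(2),"y az",np.degrees(np.arctan2(*R.from_quat(s["ee_rot"]).as_matrix()[1::-1,1])).round(1))
p=arm.camera_params("wrist");im=arm.get_image("wrist")[:,:,::-1];cv2.imwrite("pics/%s.png"%sys.argv[1],im)
np.save("pics/%s.npy"%sys.argv[1],p,allow_pickle=True)
print(p)
E
python3 look.py w1
```

```text
clock: 1.7
position: [500.6, 45.3, 249.8]
ee_rot: [0.959, -0.283, -0.0, 0.0]
contact_force: [0.1, -0.7, -0.7]
gripper_width: 85.7
grasp_force: 0.0
1.7 [500.6  45.3 249.8] [ 0.41  0.18 -0.29 -0.   -1.11  0.58] y az -122.9
{'K': array([[310.9076136 ,   0.        , 320.02788066],
       [  0.        , 310.9076136 , 200.7828119 ],
       [  0.        ,   0.        ,   1.        ]]), 'k1': -0.030957356111834776, 'position': array([557.83340094,   8.2979314 , 373.51553793]), 'orientation': array([-0.4735106 ,  0.87020866,  0.11928965, -0.06553306])}
```

View pics/w1.png

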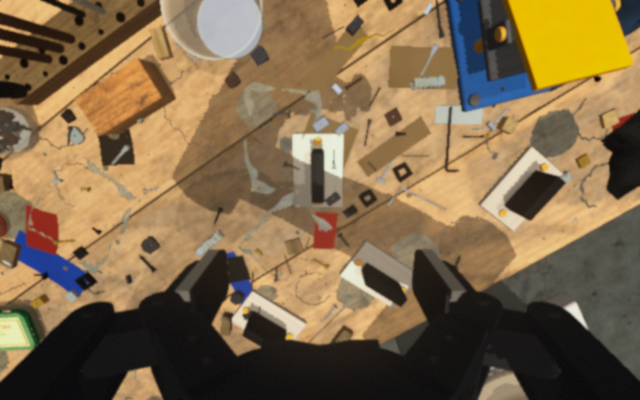

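The wrist view shows the chosen plate at (318,172) with its bar at (318,176), aligned vertically in the image. The red scrap beside it matches the top view. The other plates are at (268,322), (375,275) and (525,190).

```bash
python3 - <<'E'
from h import *
p=np.load("pics/w1.npy",allow_pickle=True).item();im=cv2.imread("pics/w1.png")
x0,x1,y0,y1=285,352,125,215
b=cv2.resize(im[y0:y1,x0:x1],None,fx=4,fy=4,interpolation=cv2.INTER_CUBIC)
g=b.max(2)
m=(g<55).astype(np.uint8)*255
h=cv2.cvtColor(b,cv2.COLOR_BGR2HSV)
m2=cv2.inRange(h,(0,0,90),(180,60,255));m2=cv2.morphologyEx(m2|m,cv2.MORPH_OPEN,np.ones((11,11)))
for nm,mm,z in(("bar",m,46),("plate",m2,6)):
    c=max(cv2.findContours(mm,0,1)[0],key=cv2.contourArea);q=(cv2.boxPoints(cv2.minAreaRect(c))-1.5)/4+[x0,y0]
    w=np.array([onz(p,u,z) for u in q]);print(nm,q.round(1).tolist(),w.mean(0).round(1))
    for i in range(2):e=w[i+1]-w[i];print(np.linalg.norm(e).round(1),np.degrees(np.arctan2(e[1],e[0])).round(1))
print([proj(p,[500,43,z]).round(1) for z in(0,46)])
E
```

```text
bar [[312.1, 181.1], [322.9, 181.1], [322.9, 201.4], [312.1, 201.4]] [491.   54.3  46. ]
11.6 -122.9
22.6 147.3
plate [[284.6, 124.6], [347.6, 124.6], [347.6, 206.6], [284.6, 206.6]] [508.8  45.1   6. ]
72.5 -122.9
98.6 148.5
[array([321.6, 171.3]), array([321.8, 179. ])]
```

```bash
python3 - <<'E'
from h import *
p=np.load("pics/w1.npy",allow_pickle=True).item();im=cv2.imread("pics/w1.png")
print(im[192:198,280:356:2].mean(0).astype(int)[:, :].tolist());print(im[125:215:2,302:306].mean(1).astype(int).tolist())
g=im.max(2);print("bar rows",g[140:210,316:320].mean(1).astype(int).tolist())
print("bar cols",g[165:175,300:335].mean(0).astype(int).tolist())
E
```

```text
[[60, 82, 102], [66, 89, 108], [78, 99, 115], [91, 111, 124], [100, 119, 129], [106, 123, 132], [108, 126, 133], [101, 117, 128], [102, 118, 130], [100, 117, 129], [100, 116, 128], [99, 116, 127], [100, 116, 126], [99, 115, 126], [100, 116, 127], [88, 103, 113], [42, 51, 57], [28, 34, 40], [27, 33, 39], [28, 34, 40], [27, 33, 39], [33, 40, 46], [86, 101, 111], [117, 136, 149], [111, 129, 141], [98, 113, 123], [80, 91, 98], [64, 70, 76], [62, 68, 74], [79, 91, 100], [109, 127, 139], [101, 124, 144], [72, 103, 130], [72, 104, 134], [72, 104, 133], [72, 104, 132], [73, 104, 133], [73, 105, 133]]
[[111, 155, 188], [108, 153, 186], [103, 146, 179], [91, 130, 161], [120, 149, 164], [178, 204, 205], [195, 220, 219], [209, 231, 229], [215, 234, 231], [215, 235, 231], [215, 235, 231], [215, 234, 231], [215, 235, 231], [214, 234, 231], [207, 229, 231], [205, 228, 231], [206, 228, 231], [205, 228, 230], [179, 202, 207], [132, 152, 163], [117, 136, 148], [119, 138, 151], [119, 137, 150], [116, 135, 147], [118, 137, 149], [117, 135, 148], [119, 138, 150], [116, 135, 147], [115, 133, 146], [112, 130, 142], [102, 119, 130], [101, 117, 128], [100, 116, 128], [99, 115, 126], [100, 116, 127], [99, 115, 126], [99, 115, 127], [99, 116, 127], [100, 115, 126], [98, 115, 126], [98, 114, 126], [82, 101, 117], [67, 94, 117], [67, 94, 118], [67, 94, 118]]
bar rows [205, 194, 189, 187, 183, 175, 167, 151, 114, 71, 46, 43, 46, 51, 57, 58, 60, 59, 59, 60, 60, 60, 60, 60, 59, 61, 60, 59, 59, 60, 61, 59, 60, 61, 60, 60, 61, 60, 60, 60, 60, 59, 58, 54, 49, 45, 40, 41, 40, 40, 40, 39, 40, 38, 40, 40, 39, 39, 38, 39, 39, 45, 74, 115, 137, 144, 143, 133, 125, 124]
bar cols [156, 159, 159, 154, 146, 136, 132, 132, 132, 126, 108, 81, 61, 56, 57, 57, 59, 60, 60, 61, 61, 61, 66, 98, 155, 194, 206, 211, 215, 219, 221, 220, 214, 207, 210]
```

```bash
python3 - <<'E'
from h import *
p=np.load("pics/w1.npy",allow_pickle=True).item()
print(onz(p,(317,175.5),46),onz(p,(316.7,170.5),6))
a,b=onz(p,(317,149),46),onz(p,(317,202),46);d=b-a;print(np.linalg.norm(d),np.degrees(np.arctan2(d[1],d[0])))
E
```

```text
[505.96490965  45.27091118  46.        ] [504.91441129  46.77801313   6.        ]
57.635744430716976 146.96505037040893
```

```bash
python3 -m handwheel '[{"x":0.025,"y":0.004,"z":-0.2,"ax":0,"ay":0,"az":0},{"x":0,"y":0,"z":-0.2,"ax":0,"ay":0,"az":0},{"x":0,"y":0,"z":-0.2,"ax":0,"ay":0,"az":0},{"x":0,"y":0,"z":-0.17,"ax":0,"ay":0,"az":0},{"x":0,"y":0,"z":-0.15,"ax":0,"ay":0,"az":0},{"x":0,"y":0,"z":-0.1,"ax":0,"ay":0,"az":0},{"x":0,"y":0,"z":-0.05,"ax":0,"ay":0,"az":0},{"x":0,"y":0,"z":0,"ax":0,"ay":0,"az":0}]'
python3 -m handwheel '[{"x":0,"y":0,"z":0,"ax":0,"ay":0,"az":0},{"x":0,"y":0,"z":0,"ax":0,"ay":0,"az":0},{"x":0,"y":0,"z":0,"ax":0,"ay":0,"az":0},{"x":0,"y":0,"z":0,"ax":0,"ay":0,"az":0},{"x":0,"y":0,"z":0,"ax":0,"ay":0,"az":0},{"x":0,"y":0,"z":0,"ax":0,"ay":0,"az":0},{"x":0,"y":0,"z":0,"ax":0,"ay":0,"az":0},{"x":0,"y":0,"z":0,"ax":0,"ay":0,"az":0}]' -1
```

```text
clock: 2.55
position: [504.5, 43.9, 34.8]
ee_rot: [0.958, -0.286, -0.001, 0.001]
contact_force: [0.2, 0.9, 0.5]
gripper_width: 85.5
grasp_force: 0.0
clock: 3.35
position: [505.9, 44.5, 36.8]
ee_rot: [0.958, -0.286, 0.001, -0.0]
contact_force: [-1.6, 0.3, 5.4]
gripper_width: 12.8
grasp_force: 59.8
```

```bash
python3 -m handwheel '[{"x":0,"y":0,"z":0.05,"ax":0,"ay":0,"az":0},{"x":0,"y":0,"z":0.1,"ax":0,"ay":0,"az":0},{"x":0,"y":0,"z":0.15,"ax":0,"ay":0,"az":0},{"x":0,"y":0,"z":0.15,"ax":0,"ay":0,"az":0},{"x":0,"y":0,"z":0.15,"ax":0,"ay":0,"az":0},{"x":0,"y":0,"z":0.15,"ax":0,"ay":0,"az":0},{"x":0,"y":0,"z":0.1,"ax":0,"ay":0,"az":0},{"x":0,"y":0,"z":0,"ax":0,"ay":0,"az":0}]'
python3 - <<'E'
from h import *
from bench import arm
T=arm.camera_params("top");S=arm.camera_params("scene")
print("cap",tri(T,(386,110),S,(236,113)))
for u in[(370,157),(372,145)]:print(onz(T,u,0),onz(T,u,90))
print("steel cup rim",onz(T,(416,160),107))
s=arm.read_state();p=arm.camera_params("wrist");r=R.from_quat(s["ee_rot"])
print("cam in tool",r.inv().apply(p["position"]-s["position"]).round(1),r.inv().apply(R.from_quat(p["orientation"]).apply([0,0,1])))
E
```

```text
clock: 4.15
position: [506.4, 44.5, 208.8]
ee_rot: [0.958, -0.286, 0.002, -0.002]
contact_force: [0.9, -0.2, -2.6]
gripper_width: 13.0
grasp_force: 58.8
cap (array([ 720.46308663, -247.27961782,  262.34198235]), np.float64(2.2193284596086906))
[ 6.85523978e+02 -2.42044229e+02 -2.27373675e-13] [ 659.91339964 -230.4850819    90.        ]
[ 722.31153437 -248.86640191    0.        ] [ 693.61921984 -236.73575352   90.        ]
steel cup rim [ 646.49524243 -350.12265758  107.        ]
cam in tool [ 6.810e+01  1.000e-01 -1.237e+02] [-2.69389743e-01  7.25960319e-04  9.63030965e-01]
```

```bash
python3 -m handwheel '[{"x":0.0125,"y":-0.1,"z":0.01,"ax":0,"ay":0,"az":0.0422},{"x":0.0125,"y":-0.18,"z":0.01,"ax":0,"ay":0,"az":0.0422},{"x":0.0125,"y":-0.19,"z":0.01,"ax":0,"ay":0,"az":0.0422},{"x":0.0125,"y":-0.19,"z":0,"ax":0,"ay":0,"az":0.0422},{"x":0.0125,"y":-0.19,"z":0,"ax":0.0159,"ay":0.0489,"az":0},{"x":0.0125,"y":-0.19,"z":0,"ax":0.0159,"ay":0.0489,"az":0},{"x":0.0125,"y":-0.14,"z":0,"ax":0.0159,"ay":0.0489,"az":0},{"x":0.0125,"y":-0.07,"z":0,"ax":0.0159,"ay":0.0489,"az":0}]'
python3 look.py w2; python3 -c "
from bench import arm;import cv2
cv2.imwrite('pics/s2.png',arm.get_image('scene')[:,:,::-1]);cv2.imwrite('pics/t2.png',arm.get_image('top')[:,:,::-1])"
```

```text
clock: 4.95
position: [524.3, -207.9, 209.8]
ee_rot: [0.974, -0.156, -0.162, -0.026]
contact_force: [0.6, 0.3, -3.0]
gripper_width: 13.0
grasp_force: 58.9
4.95 [ 524.3 -207.9  209.8] [-0.12  0.47  0.03 -0.06 -1.45  1.39] y az -108.3
{'K': array([[310.9076136 ,   0.        , 320.02788066],
       [  0.        , 310.9076136 , 200.7828119 ],
       [  0.        ,   0.        ,   1.        ]]), 'k1': -0.030957356111834776, 'position': array([ 623.58776363, -240.69218609,  304.88757621]), 'orientation': array([-0.55953296,  0.77391774,  0.24014526, -0.17408173])}
```

View pics/w2.png

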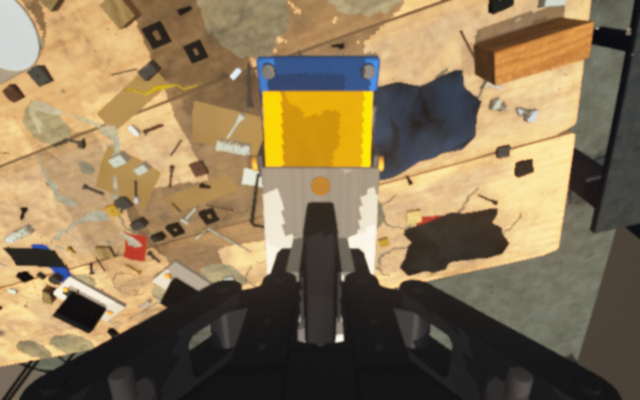

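The wrist view shows the held plate below the yellow face. The plate's front edge runs (263..379,168), and the face's low edge runs (262..375,90). The face's side edges are visible, so their 3D direction gives the slope accurately.

```bash
cat > m.py <<'E'
import sys
from h import *
def edges(img,npy,r0,r1,yc=318,cols=(268,368),rows=(78,102)):
    p=np.load(npy,allow_pickle=True).item();im=cv2.imread(img).astype(float)
    s=im[:,:,2]-im[:,:,0]  # red-blue: yellow high
    def sub(v,lo,rev):  # max gradient with parabola
        g=np.abs(np.diff(v));k=int(np.argmax(g[1:-1]))+1;a,b,c=g[k-1:k+2];return lo+k+.5+.5*(a-c)/(a-2*b+c)
    N=[];W=[]
    for x0,x1 in((254,272),(366,384)):
        P=[]
        for y in range(r0,r1):P.append((sub(im[y-1:y+2,x0:x1,:].mean(0)@np.array([-1,.3,1.]),x0,0),y))
        P=np.array(P);f=np.polyfit(P[:,1],P[:,0],1);e=P[:,0]-np.polyval(f,P[:,1]);k=abs(e)<1;f=np.polyfit(P[k,1],P[k,0],1)
        print("edge",k.sum(),len(k),np.std(P[k,0]-np.polyval(f,P[k,1])).round(2),np.polyval(f,[r0,r1]).round(2))
        v=[ray(p,(np.polyval(f,y),y))[1] for y in(r0,r1)];n=np.cross(*v);N.append(n/np.linalg.norm(n));W.append(f)
    d=np.cross(*N);d/=np.linalg.norm(d);d*=np.sign(d[0]);print("downslope dir",d.round(4),"slope",np.degrees(-np.arcsin(d[2])).round(2),"az",np.degrees(np.arctan2(d[1],d[0])).round(2))
    Y=np.median([sub(im[rows[0]:rows[1],x,0:3]@np.array([-1,.3,1.]),rows[0],0) for x in range(*cols)]);
    u=[(np.polyval(f,Y),Y) for f in W];o,a=ray(p,u[0]);_,b=ray(p,u[1])
    # level low edge a*t - b*s = 80 along w (level, perp to d)
    w=np.cross([0,0,1],d);w/=np.linalg.norm(w)
    t=np.linalg.lstsq(np.c_[a,-b],-80*w if (np.linalg.lstsq(np.c_[a,-b],-80*w,rcond=None)[0][0]>0) else 80*w,rcond=None)[0]
    A,B=o+a*t[0],o+b*t[1];M=(A+B)/2;print("low corners",A.round(1),B.round(1),np.linalg.norm(A-B).round(1));print("low row",Y,"face centre est",(M-55*d).round(1))
if __name__=="__main__":edges("pics/w2.png","pics/w2.npy",100,160)
E
python3 m.py
```

```text
edge 60 60 0.15 [262.18 264.45]
edge 60 60 0.12 [372.55 370.51]
downslope dir [ 0.8836 -0.2916 -0.3664] slope 21.49 az -18.26
low corners [ 579.  -182.    76.2] [ 553.9 -258.    76.2] 80.0
low row 90.46500623219373 face centre est [ 517.8 -203.9   96.4]
```

```bash
python3 - <<'E'
from h import *
from bench import arm
s=arm.read_state();r=R.from_quat(s["ee_rot"]);z=r.apply([0,0,1]);print("tool z",z,"tilt",np.degrees(np.arccos(-z[2])))
p=np.load("pics/w2.npy",allow_pickle=True).item();im=cv2.imread("pics/w2.png").astype(int)
print("front",im[160:178,285:300].mean(1).astype(int).tolist())
print("row180",im[180,256:272].tolist(),im[180,370:388].tolist())
def intool(u,h):
    o,v=ray(p,u);o=r.inv().apply(o-s["position"]);v=r.inv().apply(v);return o+v*(h-o[2])/v[2]
for u in[(263,168),(379,168),(321,168)]:print(u,intool(u,30).round(1),intool(u,36).round(1))
E
```

```text
tool z [-0.30624011  0.10055728 -0.94662835] tilt 18.803717902386715
front [[19, 146, 204], [19, 146, 204], [20, 146, 204], [20, 145, 204], [22, 144, 202], [35, 139, 193], [61, 128, 170], [90, 126, 151], [114, 137, 155], [127, 149, 165], [133, 155, 171], [134, 156, 173], [135, 156, 173], [134, 156, 173], [135, 157, 172], [134, 157, 172], [135, 156, 172], [134, 156, 172]]
row180 [[102, 120, 124], [83, 99, 104], [133, 153, 155], [182, 204, 205], [198, 220, 219], [179, 202, 205], [143, 167, 178], [131, 152, 167], [134, 155, 171], [133, 155, 171], [135, 157, 173], [136, 158, 173], [135, 157, 172], [135, 157, 173], [135, 157, 173], [136, 158, 173]] [[133, 155, 170], [132, 154, 170], [132, 154, 170], [131, 153, 170], [134, 155, 171], [134, 157, 172], [134, 155, 170], [132, 155, 172], [124, 150, 170], [116, 145, 172], [112, 148, 183], [114, 157, 197], [116, 161, 202], [114, 160, 202], [115, 161, 203], [114, 163, 205], [119, 172, 215], [122, 177, 222]]
(263, 168) [ 41.3 -27.1  30. ] [ 40.3 -28.2  36. ]
(379, 168) [41.2 31.3 30. ] [40.2 32.5 36. ]
(321, 168) [41.2  2.1 30. ] [40.2  2.1 36. ]
```

```bash
python3 -m handwheel '[{"x":0.01,"y":0,"z":-0.03,"ax":0.0019,"ay":0.0058,"az":0},{"x":0.01,"y":0.0025,"z":-0.06,"ax":0.0019,"ay":0.0058,"az":0},{"x":0.01,"y":0,"z":-0.07,"ax":0.0019,"ay":0.0058,"az":0},{"x":0.01,"y":0,"z":-0.07,"ax":0.002,"ay":0.0058,"az":0},{"x":0,"y":0,"z":-0.06,"ax":0,"ay":0,"az":0},{"x":0,"y":0,"z":-0.04,"ax":0,"ay":0,"az":0},{"x":0,"y":0,"z":-0.02,"ax":0,"ay":0,"az":0},{"x":0,"y":0,"z":0,"ax":0,"ay":0,"az":0}]'
python3 -m handwheel '[{"x":0,"y":0,"z":0,"ax":0,"ay":0,"az":0},{"x":0,"y":0,"z":0,"ax":0,"ay":0,"az":0},{"x":0,"y":0,"z":0,"ax":0,"ay":0,"az":0},{"x":0,"y":0,"z":0,"ax":0,"ay":0,"az":0},{"x":0,"y":0,"z":0,"ax":0,"ay":0,"az":0},{"x":0,"y":0,"z":0,"ax":0,"ay":0,"az":0},{"x":0,"y":0,"z":0,"ax":0,"ay":0,"az":0},{"x":0,"y":0,"z":0,"ax":0,"ay":0,"az":0}]'
python3 look.py w3;python3 -c "
from bench import arm
s=arm.read_state();print(s['wrist_torque'],s['contact_force'])"
```

```text
clock: 5.9
position: [533.1, -205.3, 141.5]
ee_rot: [0.971, -0.154, -0.178, -0.028]
contact_force: [-0.6, -0.1, -1.9]
gripper_width: 13.2
grasp_force: 58.9
clock: 6.7
position: [533.3, -205.3, 142.0]
ee_rot: [0.972, -0.154, -0.178, -0.028]
contact_force: [0.4, -0.8, -2.7]
gripper_width: 13.3
grasp_force: 58.9
6.7 [ 533.3 -205.3  142. ] [-0.12  0.56 -0.   -0.07 -1.36  1.4 ] y az -108.1
{'K': array([[310.9076136 ,   0.        , 320.02788066],
       [  0.        , 310.9076136 , 200.7828119 ],
       [  0.        ,   0.        ,   1.        ]]), 'k1': -0.030957356111834776, 'position': array([ 635.53892879, -238.66815455,  233.62353629]), 'orientation': array([-0.55791947,  0.7690475 ,  0.25224591, -0.18347697])}
[-0.2819602  -0.97307178  0.03577128] [-0.11852583 -0.91909532 -2.75422458]
```

View pics/w3.png

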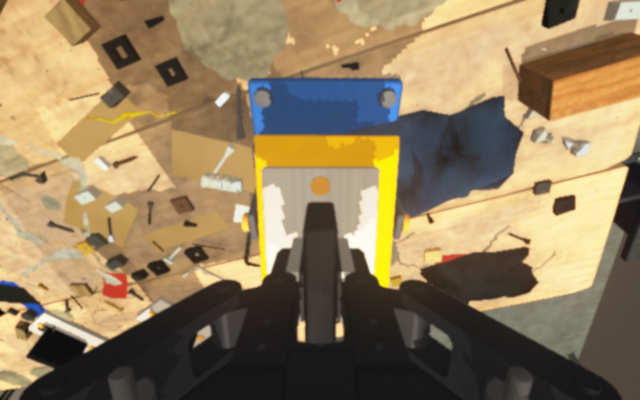

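The face's low corners are now at (254,136) and (400,136), and the plate's front edge is at row 168. I'll re-measure the slope and centring from this close view.

```bash
python3 - <<'E'
from h import *
from bench import arm
p=np.load("pics/w3.npy",allow_pickle=True).item();im=cv2.imread("pics/w3.png").astype(float)
def line(x0a,x0b,y0,y1,wt,half=7):
    P=[]
    for y in range(y0,y1):
        c=x0a+(x0b-x0a)*(y-y0)/(y1-y0);lo=int(c-half);v=im[y-1:y+2,lo:lo+2*half].mean(0)@np.array(wt)
        g=np.abs(np.diff(v));k=int(np.argmax(g[1:-1]))+1;a,b,q=g[k-1:k+2];P.append((lo+k+.5+.5*(a-q)/(a-2*b+q),y))
    P=np.array(P)
    for _ in range(4):
        f=np.polyfit(P[:,1],P[:,0],1);e=np.abs(P[:,0]-np.polyval(f,P[:,1]));P=P[e<max(.4,2*np.median(e))]
    print(" n",len(P),np.std(P[:,0]-np.polyval(f,P[:,1])).round(2),np.polyval(f,[y0,y1]).round(1));return f
def dirn(f,g,y0,y1):
    N=[np.cross(ray(p,(np.polyval(h,y0),y0))[1],ray(p,(np.polyval(h,y1),y1))[1]) for h in(f,g)]
    d=np.cross(*N);d/=np.linalg.norm(d);d*=np.sign(d[0]);print("dir slope",np.degrees(-np.arcsin(d[2])).round(2),"az",np.degrees(np.arctan2(d[1],d[0])).round(2));return d
A=line(254,259,142,240,(-1,.3,1));B=line(399,394,142,240,(-1,.3,1));d=dirn(A,B,142,240)
E=line(262,264,172,230,(1,0,0));F=line(380,378,172,230,(1,0,0));dirn(E,F,172,230)
s=arm.read_state();r=R.from_quat(s["ee_rot"]);print("tool slope",np.degrees(np.arcsin(-r.apply([1,0,0])[2])))
o,a=ray(p,(np.polyval(A,135.5),135.5));_,b=ray(p,(np.polyval(B,135.5),135.5));w=np.array([-d[1],d[0],0]);w/=np.linalg.norm(w)
t=np.linalg.lstsq(np.c_[a,-b],80*w,rcond=None)[0];M=o+(a*t[0]+b*t[1])/2;C=M-55*d;print("t",t,"low mid",M.round(1),"C",C.round(1))
print("C in tool",r.inv().apply(C-s["position"]).round(1))
def it(u,h):
    q=r.inv().apply(o-s["position"]);v=r.inv().apply(ray(p,u)[1]);return (q+v*(h-q[2])/v[2]).round(1)
print("plate front corners",it((np.polyval(E,167),167),30),it((np.polyval(F,167),167),30))
E
```

```text
n 98 0.16 [253.7 258.3]
 n 98 0.16 [399.4 392.3]
dir slope 21.23 az -18.57
 n 58 0.14 [260.7 263.7]
 n 57 0.14 [379.4 376.5]
dir slope 21.07 az -18.08
tool slope 20.719091570337483
t [176.56282804 178.56236557] low mid [ 566.3 -220.1   76.2] C [ 517.7 -203.7   96.1]
C in tool [ 1.9  3.4 48.3]
plate front corners [ 42.7 -29.6  30. ] [42.7 29.9 30. ]
```

```bash
python3 -m handwheel '[{"x":-0.005,"y":-0.015,"z":-0.01,"ax":0,"ay":0,"az":0},{"x":0,"y":0,"z":-0.015,"ax":0,"ay":0,"az":0},{"x":0,"y":0,"z":-0.015,"ax":0,"ay":0,"az":0},{"x":0,"y":0,"z":-0.01,"ax":0,"ay":0,"az":0},{"x":0,"y":0,"z":-0.01,"ax":0,"ay":0,"az":0},{"x":0,"y":0,"z":-0.01,"ax":0,"ay":0,"az":0},{"x":0,"y":0,"z":0,"ax":0,"ay":0,"az":0},{"x":0,"y":0,"z":0,"ax":0,"ay":0,"az":0}]'
python3 -c "
from bench import arm
s=arm.read_state();print(s['wrist_torque'],s['contact_force'],s['position'])"
```

```text
clock: 7.55
position: [532.4, -208.4, 128.6]
ee_rot: [0.972, -0.154, -0.177, -0.028]
contact_force: [-0.6, -1.0, 1.5]
gripper_width: 13.2
grasp_force: 59.4
[-0.13712552 -0.44061269  0.08724725] [-0.5959164  -0.95763521  1.49107046] [ 532.37519939 -208.396419    128.6277586 ]
```

```bash
python3 -m handwheel '[{"x":0,"y":0,"z":-0.005,"ax":0,"ay":0,"az":0},{"x":0,"y":0,"z":-0.005,"ax":0,"ay":0,"az":0},{"x":0,"y":0,"z":-0.005,"ax":0,"ay":0,"az":0},{"x":0,"y":0,"z":-0.005,"ax":0,"ay":0,"az":0},{"x":0,"y":0,"z":-0.005,"ax":0,"ay":0,"az":0},{"x":0,"y":0,"z":0,"ax":0,"ay":0,"az":0},{"x":0,"y":0,"z":0,"ax":0,"ay":0,"az":0},{"x":0,"y":0,"z":0,"ax":0,"ay":0,"az":0}]'
python3 -c "
from bench import arm
for _ in range(3):
  arm.get_image('top');s=arm.read_state();print(s['wrist_torque'],s['contact_force'],s['position'])"; python3 look.py w4
```

```text
clock: 8.35
position: [532.5, -208.4, 123.4]
ee_rot: [0.972, -0.154, -0.177, -0.028]
contact_force: [-0.3, 1.0, 4.9]
gripper_width: 13.1
grasp_force: 59.9
[ 0.02099327 -0.12628023  0.03160816] [-1.63354275 -0.06044197  5.87210928] [ 532.48648097 -208.41543217  123.43340664]
[ 0.0247993  -0.1224506   0.05626708] [-1.83054809  0.45962539  5.21963619] [ 532.47170908 -208.4141905   123.44996583]
[ 0.02328449 -0.15176522  0.0077521 ] [-0.68660108  0.82203417  4.70519471] [ 532.46768218 -208.41569502  123.43438158]
8.5 [ 532.5 -208.4  123.4] [-0.12  0.58 -0.02 -0.07 -1.32  1.41] y az -108.1
{'K': array([[310.9076136 ,   0.        , 320.02788066],
       [  0.        , 310.9076136 , 200.7828119 ],
       [  0.        ,   0.        ,   1.        ]]), 'k1': -0.030957356111834776, 'position': array([ 634.65282595, -241.74506266,  215.11844927]), 'orientation': array([-0.55802324,  0.76907127,  0.25197807, -0.18342983])}
```

View pics/w4.png

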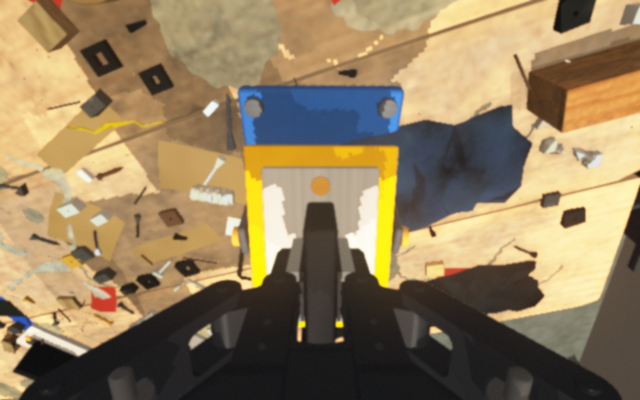

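```bash
python3 - <<'E'
from h import *
from bench import arm
p=np.load("pics/w4.npy",allow_pickle=True).item();im=cv2.imread("pics/w4.png").astype(float)
def line(x0a,x0b,y0,y1,wt,half=6):
    P=[]
    for y in range(y0,y1):
        c=x0a+(x0b-x0a)*(y-y0)/(y1-y0);lo=int(c-half);v=im[y-1:y+2,lo:lo+2*half].mean(0)@np.array(wt)
        g=np.abs(np.diff(v));k=int(np.argmax(g[1:-1]))+1;a,b,q=g[k-1:k+2];P.append((lo+k+.5+.5*(a-q)/(a-2*b+q),y))
    P=np.array(P)
    for _ in range(4):
        f=np.polyfit(P[:,1],P[:,0],1);e=np.abs(P[:,0]-np.polyval(f,P[:,1]));P=P[e<max(.4,2*np.median(e))]
    print(" n",len(P),np.std(P[:,0]-np.polyval(f,P[:,1])).round(2),np.polyval(f,[y0,y1]).round(1));return f
def dirn(f,g,y0,y1):
    N=[np.cross(ray(p,(np.polyval(h,y0),y0))[1],ray(p,(np.polyval(h,y1),y1))[1]) for h in(f,g)]
    d=np.cross(*N);d/=np.linalg.norm(d);d*=np.sign(d[0]);print("dir slope",np.degrees(-np.arcsin(d[2])).round(2),"az",np.degrees(np.arctan2(d[1],d[0])).round(2));return d
A=line(245,249,152,240,(-1,.3,1));B=line(398,391,152,240,(-1,.3,1));d=dirn(A,B,152,240)
E=line(261,264,172,230,(1,0,0));F=line(379,377,172,230,(1,0,0));dirn(E,F,172,230)
s=arm.read_state();r=R.from_quat(s["ee_rot"])
o,a=ray(p,(np.polyval(A,146),146));_,b=ray(p,(np.polyval(B,146),146));w=np.array([-d[1],d[0],0]);w/=np.linalg.norm(w)
t=np.linalg.lstsq(np.c_[a,-b],80*w,rcond=None)[0];C=o+(a*t[0]+b*t[1])/2-55*d;print("C",C.round(1),"in tool",r.inv().apply(C-s["position"]).round(1))
E
```

```text
n 88 0.18 [243.7 248.2]
 n 86 0.16 [398.  391.8]
dir slope 21.94 az -18.63
 n 58 0.13 [260.6 263.6]
 n 58 0.14 [379.3 376.5]
dir slope 21.19 az -18.02
C [ 517.7 -203.7   90.1] in tool [-2.7  0.1 36.7]
```

The table has sunk about 6 mm (face centre z 96.1 → 90.1), and the added push is about 8 N. The plate is centred within 1 mm and its slope matches the face within about 0.7°. I'm handing it in.

```bash
python3 -c "
from bench import arm
print(arm.job_done())"
```

```text
the job is handed in; nothing more can be done
None
```

The job is handed in, result not reported: the farthest plate is still gripped and pressed on the yellow face, measured centred within about 1 mm and within about 1° of the face's slope, with the table sunk about 6 mm under roughly 8 N, at about 8.5 s of the 45 s allowed.

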